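Close the bend-test span to the gauge notch and clamp the screw

TASK

Set the span of the three-point-bend fixture: with a fingertip on its knurled wheel, roll the wheel until the tip of the sliding support's pointer stands in the notch of the gauge marker on the scale rail. Then push the black clamp lever at the other end fully round, away from the robot, so that the screw is locked with the pointer still in the notch. Move the sliding support only by the wheel, not by pushing it, and leave the loose parts on the bench where they lie.

Things in the scene. Friction and masses are not known exactly. Their poses are not given: they have to be found in the camera images.
- bend_fixture: fixture fixed to the bench, base 224 x 88 x 10 mm, lying across the robot's front. Origin: centre of its underside; x along the screw from the wheel end (at the left) to the clamp end (right), y away from the robot, z up. In this frame (mm): grey wheel housing x -102..-64, y -36..36, top z 50; scale rail y -41..-31, top z 40; fixed support x 38..66, top z 52; tail block x 81..107, top z 53
- wheel_crest (a point): top of the knurled steel wheel's rim (fixed point, z 58, 8 mm above the housing; fixture x -83, y 0). Wheel 48 mm diameter, 15 mm wide, upright, turns about the fixture's x, does not sink; 18 mm of rim are bare either side of the crest. A fingertip pressed on it with 5 to 15 N and drawn along fixture y drags it (2 N at the rim); several strokes needed; it stays where left
- wheel (a joint): angle of the knurled wheel in rad, 0..9; it grows when the crest is rolled towards the fixture's -y (towards the robot). Each radian moves the sliding support and its pointer 5 mm towards +x (span closes); rolling back moves it back
- pointer_tip (a point): sharp tip of the conical dark steel pointer (7 mm thick at its root, 8 mm long) on the robot's side of the sliding support, pointing towards the robot over the scale rail, z 44 mm; moves along the fixture's x with the wheel
- gauge_notch (a point): middle of the mouth of the 4 mm wide notch of the gauge marker, a dark steel saddle 16 mm long clipped over the scale rail, with two prongs rising 6 mm above the rail; z 44 mm. The pointer is right when pointer_tip and gauge_notch have the same fixture x (their y agrees). At the start the pointer stands 9 to 25 mm to the wheel side (-x) of it
- sliding_support: steel block with a dark roller on top, carried along the fixture's x by the screw; 34 mm long, 61 mm wide, top at z 52 mm, between the wheel housing and the fixed support. Origin: middle of the block in x and y, at bench height. Not to be pushed
- lever_knob (a point): centre of the black ball, 17 mm diameter, on the end of the clamp lever, z 67 mm; 58 mm from the lever's upright axis, which is at fixture x 94, y 0 mm. The ball hangs out beyond the right end of the base (fixture x 121 to 152 mm), nothing but bench below it
- clamp_lever (a joint): lever angle in rad: 0 open (arm points 10 degrees to the fixture's -y side of +x); grows anticlockwise from above to the stop at 1.25 (arm 62 degrees to the +y side, away from the robot), so the ball goes about 61 mm along fixture +y and 30 mm along -x. Takes 2 to 5 N at the ball, stays where left. From about 0.5 it brakes the screw, so roll the wheel before closing it
- ball_bearing: loose ball bearing 35 mm across, 11 mm high, on the bench past the wheel end of the fixture; leave it
- allen_key: loose hex key 74 x 28 mm, 5 mm thick, on the bench close behind the fixture; leave it
- vee_block: loose steel V-block 46 x 50 x 40 mm, on the right; leave it
- oblong_block: loose oblong steel block 42 x 100 x 16 mm, on the left; leave it
- round_block: loose round steel block 50 mm across, 12 mm high, on the left; leave it
- puck: loose black round specimen puck 30 mm across, 19 mm high, at the front edge on the right; leave it

How it is judged:
On the way:
1. the pointer has been brought into the notch, at rest, with the clamp lever still open (x of pointer_tip in the frame of gauge_notch between -0.002 and 0.002 m and value of joint clamp_lever below 0.5 rad and velocity of joint wheel between -0.2 and 0.2 rad/s), for 0.3 s.
At the end, for the whole second after the job is handed in: The pointer tip is within 2 mm of the middle of the notch, that is between its prongs, along the fixture's x, the clamp lever is at 1.05 rad or more of its 1.25, and every loose part lies within 20 mm of where it was (x of pointer_tip in the frame of gauge_notch between -0.002 and 0.002 m and value of joint clamp_lever above 1.05 rad and distance of each of ball_bearing, allen_key, vee_block, puck, oblong_block, round_block from where it was at the start of the episode below 0.02 m); the robot touches nothing.
It fails at once if the robot pushes the sliding support itself (more than 2 N) (contact force between any of the arm, the fingers and sliding_support above 2 N).
It fails at once if a loose part is lifted or shoved more than 20 mm (distance of any of ball_bearing, allen_key, vee_block, puck, oblong_block, round_block from where it was at the start of the episode above 0.02 m).
It also fails if it takes over 64 s, if anything falls off the work surface, if the arm or the gripper's body presses on something with over 40 N, if the wrist force passes 120 N, or if a joint passes its speed limit or range.

ROBOT

A 7-joint arm with a two-finger parallel gripper is mounted at the origin on a cart in front of the work surface, level with it; the furniture and walls round the work are solid. World frame = base frame: x ahead of the robot, y to its left, z up, the work surface at z = 0. Lengths are in m, angles in rad, forces in N, time in s.
With the tool pointing down it reaches from about 0.4 to 0.85 m from the base axis. Payload 10.4 kg.
Tool frame: the origin (TCP) lies between the finger pads; the fingertips stand 22 mm ahead of it and the grasp point (between the pads) lies 3 mm ahead of it (r.nose_length is the distance from the TCP to the fingertips, in m); z points along the fingers, y is the line along which they close (so a half turn about z gives the same grasp; the last joint's range is limited). The gripper opens to 87 mm and grips with 3 to 60 N. Pads are 19 mm wide; open, the fingers measure 117 mm over their backs; the gripper's body (75 mm by 190 mm) begins 51 mm behind the grasp point.
Start: joints at [1.286, 0.332, -0.065, 1.46, 0.022, 1.35, -0.088], TCP at [0.162, -0.604, 0.217] pointing down, gripper open.
Joint ranges: [-2.6, 2.6], [-0.5, 2.12], [-1.47, 1.34], [0.16, 2.42], [-1.27, 4.41], [0.06, 2.06], [-2.6, 2.6]. Speed limits (rad/s): [2.22, 2.22, 2.79, 2.79, 3.14, 3.14, 3.14].

INTERFACE

Orientations are given as a unit quaternion [x, y, z, w].
In Python, from bench import readout, cams, r gives the robot as it stands. The module is installed in compiled form; this text tells all that it offers.
- The arm moves only by the tool step_arm, never from a script. Its argument "deltas" is a list that holds one entry, the list of rows, each a list of 7 numbers: the turn, a rotation vector about the tool's x, y, z in rad, then the shift along the tool's x, y, z in m, then the opening in per cent of the stroke, from 0 (shut) to 100 (fully open). A call has 1 to 20 rows; each row is the pose to reach, as a shift and turn from the pose commanded when the call began, along the tool's axes at that moment; what a row does not reach only later rows make up. A row lasts 1/8 s, in which the tool goes at most 62.5 mm and 10.7 degrees, less where a joint would pass 70% of its speed; a pose out of reach is approached as far as the arm can. A call with a gripper value outside its range is refused whole. The fingers move at their own pace and stop on an object; "squeeze" is the grip in N (left out, the last holds). Time passes only in rows, so rows that repeat a pose let the fingers close. It gives the time, the measured TCP pose, the force, the opening and the grip force at its end, in the units of the state.
- readout.read_state(): the state, without advancing time (a new reading comes with each control period).
- cams.camera(name): name is "scene" or "top" or "wrist"; returns a dict with "img" (480x640x3 uint8, red, green, blue), "fx", "fy", "cx", "cy" (pixels), "origin" and "rotation" of the camera in the world; the wrist camera has in their place "T_tool_cam" (4x4, takes a point from camera to tool coordinates, whose origin is the TCP and whose axes are the flange's). Camera axes: x right, y up, looking along -z (the intrinsics and any distortion apply to the point x, -y, -z); pixel columns grow to the right and rows downward; lengths in m; the calibration is good to about 2 mm. A picture is of the moment at which its call begins: read the wrist's pose just before it. There is no depth.
- r.close_job(): hands the job in; it is judged then, once.
The state is a dict: "time": time; "joint_positions": joint angles; "joint_vel": joint speeds; "joint_torque": joint torques, N m; "ee_pos": TCP position; "eef_rot": TCP orientation; "ft_force": force on the tool from outside, world axes, zero at the start; "torque": the same for the moment, N m; "width": finger opening in m; "grip_force": force on a finger pad.
Only numpy, scipy, OpenCV 4.12 (cv2) and the standard library are available. Lean on these libraries where they do the work, as an engineer would, in place of code of your own. Each camera call takes 0.05 s, during which the arm holds its last target. There are 200 camera calls.

## Working session

There is one attempt and no reset: what is moved stays moved. The work goes in short steps, Python scripts to look and compute and a tool call to move; the robot and the scene stay as the last step left them, time stands still between calls to the robot, and variables do not carry over. Pictures are saved under pics/ and viewed, at most 10 in all, crops included, and the job is handed in when it is done.

Besides the shell and the picture viewer there is one more tool, called as a command line: name --argument value ..., lists and objects as JSON in quotes. step_arm: Moves the arm, as the interface text tells. Its arguments: {"type":"object","properties":{"deltas":{"type":"array"},"squeeze":{"type":"number"}},"required":["deltas"]}

```bash
mkdir -p pics
cat > h.py <<'E'
import numpy as np, cv2
from bench import readout, cams, r
from scipy.spatial.transform import Rotation as R
def snap(n,f):
    s=readout.read_state(); c=cams.camera(n); cv2.imwrite('pics/'+f,c['img'][:,:,::-1]); 
    if n=='wrist':
        T=np.eye(4);T[:3,:3]=R.from_quat(s['eef_rot']).as_matrix();T[:3,3]=s['ee_pos'];T=T@c['T_tool_cam'];c['origin']=T[:3,3];c['rotation']=T[:3,:3]
    c['origin']=np.array(c['origin']);c['rotation']=np.array(c['rotation'])
    np.savez('pics/'+f+'.npz',**{k:c[k] for k in('fx','fy','cx','cy','origin','rotation')});return c
def ray(f,u,v):
    c=np.load('pics/'+f+'.npz');d=np.array([(u-c['cx'])/c['fx'],-(v-c['cy'])/c['fy'],-1.]);R_=c['rotation'];d=R_@d
    return c['origin'],d/np.linalg.norm(d)
def atz(f,u,v,z):
    o,d=ray(f,u,v);return o+d*(z-o[2])/d[2]
def tri(*obs):
    A=0;b=0
    for f,u,v in obs:
        o,d=ray(f,u,v);P=np.eye(3)-np.outer(d,d);A=A+P;b=b+P@o
    return np.linalg.solve(A,b)
def proj(f,p):
    c=np.load('pics/'+f+'.npz');q=c['rotation'].T@(np.array(p)-c['origin']);return c['cx']+c['fx']*q[0]/-q[2],c['cy']+c['fy']*q[1]/q[2]
E
python3 - <<'E'
from h import *
for n in('top','scene'):
    c=snap(n,n+'0.png');print(n,c['origin'],c['fx'],[k for k in c])
s=readout.read_state();print(s)
E
```

```text
top [0.24358001 0.0067364  1.34354936] 504.30995220870574 ['img', 'fx', 'fy', 'cx', 'cy', 'origin', 'rotation']
scene [-0.03516645  0.79114785  0.4929292 ] 445.0669728861471 ['img', 'fx', 'fy', 'cx', 'cy', 'origin', 'rotation']
{'time': 0.1, 'joint_positions': array([ 1.28639558,  0.33281888, -0.06470584,  1.46084782,  0.02162276,
        1.34992116, -0.08850538]), 'joint_vel': array([-0.00122207, -0.00097504,  0.00057077, -0.00297968,  0.00055872,
        0.0015206 ,  0.00051162]), 'joint_torque': array([ 1.51846656e-03, -6.24547362e+01,  2.47234764e-02, -3.90718102e+01,
       -6.14642235e-02,  3.65759328e-02,  6.47037768e-05]), 'ee_pos': array([ 0.16166173, -0.60336028,  0.2163317 ]), 'eef_rot': array([ 9.91442987e-01,  1.30538811e-01, -1.23956824e-04, -6.37532816e-04]), 'ft_force': array([ 0.50678017, -0.08760594, -0.53165948]), 'torque': array([ 0.05785867, -0.05485651, -0.02037068]), 'grip_force': 0.0, 'width': 0.08700287032739427}
```

View pics/top0.png

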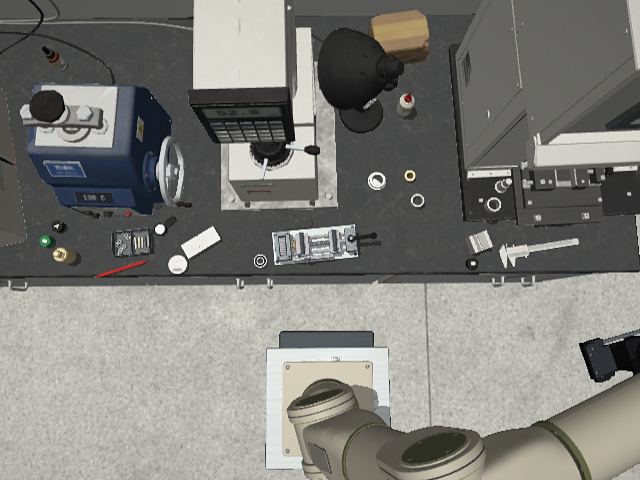

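View pics/scene0.png

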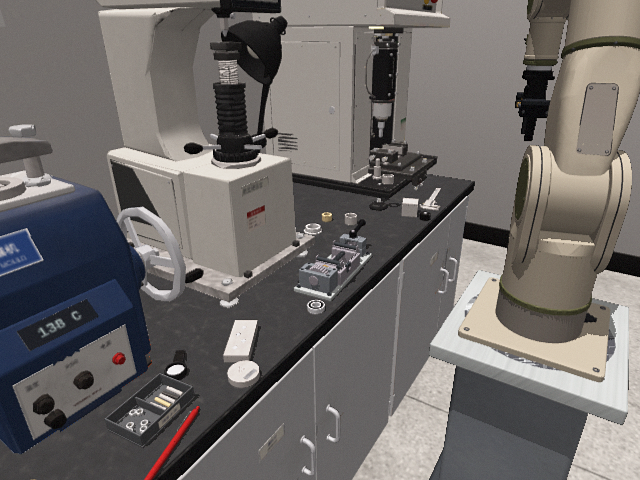

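The top view shows the fixture spanning (272..358, 225..265), with the wheel on the left at about (285,246) and the lever on the right near (370,237). I'll enlarge it.

Run:
```python
from h import *
a=cv2.imread('pics/top0.png')[215:275,255:395];b=cv2.imread('pics/scene0.png')[205:310,280:395]
cv2.imwrite('pics/top0c.png',cv2.resize(a,None,fx=5.5,fy=5.5,interpolation=cv2.INTER_CUBIC))
for uv in[(272,233),(276,265),(359,257),(356,225),(315,245)]:print(atz('top0.png',*uv,0.01))
print(atz('top0.png',285,246,.058))
c=np.load('pics/top0.png.npz');print(c['rotation'])
```

```text
Traceback (most recent call last):
  File "h.py", line 14, in atz
    o,d=ray(f,u,v);return o+d*(z-o[2])/d[2]
        ~~~^^^^^^^
  File "h.py", line 11, in ray
    c=np.load('pics/'+f+'.npz');d=np.array([(u-c['cx'])/c['fx'],-(v-c['cy'])/c['fy'],-1.]);R_=c['rotation'];d=R_@d
                                                                                                              ~~^~
ValueError: matmul: Input operand 1 has a mismatch in its core dimension 0, with gufunc signature (n?,k),(k,m?)->(n?,m?) (size 3 is different from 4)
```

View pics/top0c.png

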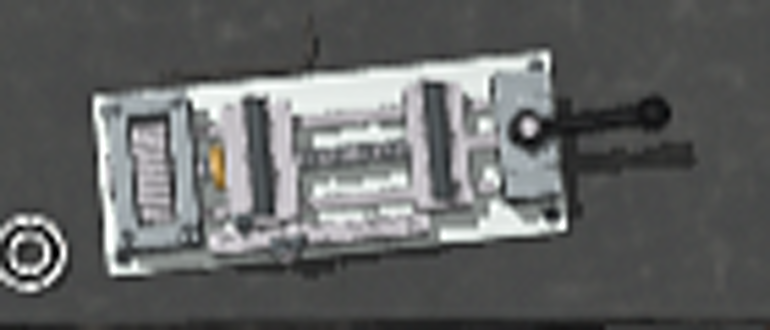

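The enlarged crop shows the wheel at (150,172), the sliding support at (260,155), its pointer near (245,222), the gauge marker near (290,245), the lever axis at (525,128) and the ball at (655,112). The camera rotation is stored as a quaternion, so I'll convert it.

Run:
```python
s=open('h.py').read()
s=s.replace("c['rotation']=np.array(c['rotation'])\n","c['rotation']=np.array(c['rotation'])\n    if c['rotation'].size==4:c['rotation']=R.from_quat(c['rotation'].ravel()).as_matrix()\n")
open('h.py','w').write(s)
from h import *
for n in('top','scene'):
    c=dict(np.load(f'pics/{n}0.png.npz'));c['rotation']=R.from_quat(c['rotation']).as_matrix();np.savez(f'pics/{n}0.png.npz',**c);print(c['rotation'].round(3))
t=lambda u,v,z:atz('top0.png',255+u/5.5-.4,215+v/5.5-.4,z)
C=[t(*p,.01) for p in[(95,95),(112,273),(567,230),(548,52)]];print(*C,sep='\n')
m=sum(C)/4;print('c',m,'yaw',[np.degrees(np.arctan2(*(b-a)[[1,0]])) for a,b in((C[0],C[3]),(C[1],C[2]))])
print('wheel',t(150,172,.058),'axis',t(525,128,.06),'knob',t(655,112,.067))
s=readout.read_state();print(cams.camera('wrist')['T_tool_cam'])
```

```text
[[-0.009  0.989 -0.147]
 [-1.    -0.009 -0.003]
 [-0.005  0.147  0.989]]
[[-0.852  0.221 -0.475]
 [-0.524 -0.359  0.772]
 [-0.     0.907  0.422]]
[0.4544669  0.14403956 0.01      ]
[0.36748525 0.13533344 0.01      ]
[ 0.38631231 -0.08442346  0.01      ]
[ 0.47361819 -0.0768363   0.01      ]
c [0.42047066 0.02952831 0.01      ] yaw [np.float64(-85.0444989954698), np.float64(-85.10329874433631)]
wheel [0.41020098 0.11316846 0.058     ] axis [ 0.4290535 -0.0622987  0.06     ] knob [ 0.43499782 -0.122511    0.067     ]
[[ 6.54603972e-04  9.58910756e-01  2.83707127e-01  7.77357074e-02]
 [ 9.99999066e-01 -9.68095956e-04  9.64777538e-04  1.34279377e-04]
 [ 1.19979128e-03  2.83706231e-01 -9.58910494e-01 -1.67666124e-01]
 [ 0.00000000e+00  0.00000000e+00  0.00000000e+00  1.00000000e+00]]
```

```bash
cat >> h.py <<'E'
FX=np.array([.0857,-.9963,0]);FY=np.array([.9963,.0857,0]);C0=np.array([.4205,.0295,0])
def fw(x,y,z,c=None): return (C0 if c is None else c)+x*FX+y*FY+[0,0,z]
def row(p,yaw=94.9,s=None):
    "tool-frame delta to TCP world p with tool down, tool-x yaw"
    s=s or readout.read_state();R0=R.from_quat(s['eef_rot']);y=np.radians(yaw)
    Rt=R.from_matrix(np.array([[np.cos(y),np.sin(y),0],[np.sin(y),-np.cos(y),0],[0,0,-1]]))
    print(np.r_[(R0.inv()*Rt).as_rotvec(),R0.inv().apply(np.array(p)-s['ee_pos'])].round(4).tolist())
E
python3 - <<'E'
from h import *
row([.30,-.35,.25],60);row([.42,-.12,.24],80);row([.42,0.0,.21])
for z in(.3,.5,.7,.9):print(z,atz('top0.png',245,142,z))
E
```

```text
[-0.001, -0.0004, -0.7854, 0.1992, -0.209, -0.0333]
[-0.001, -0.0005, -1.1344, 0.3746, -0.4001, -0.0232]
[-0.0009, -0.0007, -1.3945, 0.4057, -0.516, 0.007]
0.3 [0.60505042 0.17320338 0.3       ]
0.5 [0.53577331 0.14129938 0.5       ]
0.7 [0.4664962  0.10939538 0.7       ]
0.9 [0.39721909 0.07749138 0.9       ]
```

step_arm --deltas '[[[0,0,-0.157,0.04,-0.042,-0.007,0],[0,0,-0.314,0.08,-0.084,-0.014,0],[0,0,-0.47,0.12,-0.125,-0.02,0],[0,0,-0.63,0.16,-0.167,-0.027,0],[0,0,-0.785,0.199,-0.209,-0.033,0],[0,0,-0.87,0.243,-0.257,-0.03,0],[0,0,-0.96,0.287,-0.305,-0.028,0],[0,0,-1.05,0.331,-0.353,-0.025,0],[0,0,-1.134,0.375,-0.4,-0.023,0],[0,0,-1.27,0.39,-0.458,-0.01,0],[0,0,-1.395,0.406,-0.516,0.007,0],[0,0,-1.395,0.406,-0.516,0.007,0],[0,0,-1.395,0.406,-0.516,0.007,0]]]'

```text
time: 1.78
ee_pos: [0.4203, -0.0005, 0.21]
eef_rot: [0.676, 0.737, -0.0, 0.0]
ft_force: [-0.6, -0.4, 0.3]
width: 0.0004
grip_force: 0.0
```

Run:
```python
from h import *
c=snap('wrist','w1.png');print(c['fx'],c['origin'],readout.read_state()['ee_pos'])
for p in[(-83,0,58),(0,-36,44),(94,0,60)]:print(proj('w1.png',fw(*np.array(p)/1000)))
```

```text
429.28339587982055 [0.41358098 0.07697257 0.37765315] [ 0.42044636 -0.00137514  0.21018558]
(np.float64(320.8537831957391), np.float64(51.30616172551282))
(np.float64(273.9882266456581), np.float64(168.49021548603633))
(np.float64(320.10517727846405), np.float64(288.43372842014094))
```

View pics/w1.png

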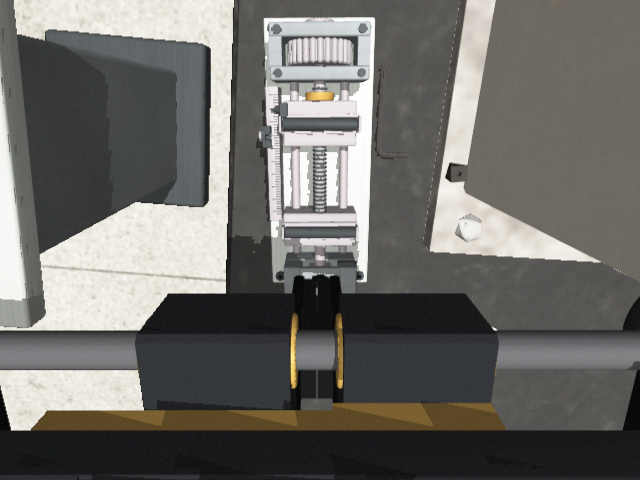

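The wrist view shows the wheel at (320,51), the pointer at about (275,110) and the gauge marker at about (268,137). The fixture agrees with my estimated frame. Next I'll zoom in on the pointer and marker.

Run:
```python
from h import *
a=cv2.imread('pics/w1.png')
x=cv2.resize(a[85:160,240:315],None,fx=8,fy=8,interpolation=cv2.INTER_CUBIC)
cv2.imwrite('pics/w1c.png',x)
```

```text
(no output)
```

View pics/w1c.png

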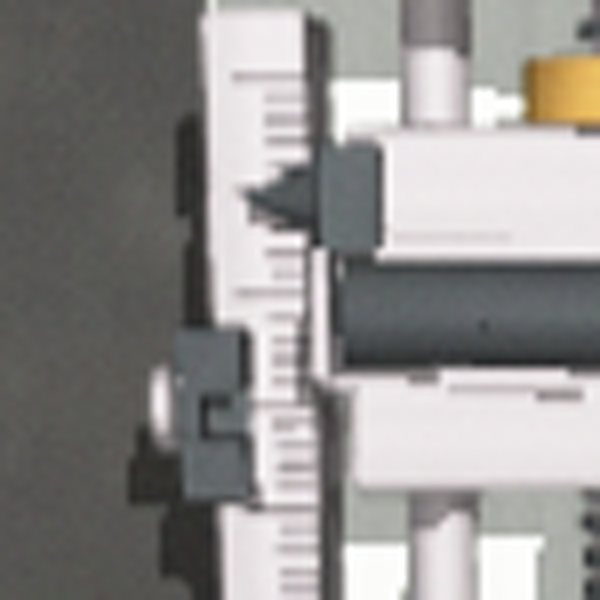

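The pointer tip is at crop (245,195) and the notch mouth centre at (245,415).

Run:
```python
from h import *
p=atz('w1.png',240+245/8-.4,85+195/8-.4,.044);n=atz('w1.png',240+245/8-.4,85+415/8-.4,.044)
print(p,n,(n-p)@FX,(p-C0)@FX,(p-C0)@FY,(n-C0)@FX)
# refine fixture: housing screws/wheel from w1 + top
for uv in[(265,18),(376,18),(273,281),(366,284)]:
  q=atz('w1.png',*uv,.01);print(uv,(q-C0)@FX,(q-C0)@FY)
q=atz('w1.png',320,50,.058);print('wheel',(q-C0)@FX,(q-C0)@FY, tri(('w1.png',320,50),('top0.png',255+150/5.5,215+172/5.5)))
W=fw(-.083,0,0);print('W',W)
row(W+.015*FY+[0,0,.1]);row(W+.009*FY+[0,0,.085])
```

```text
[0.37922956 0.07060725 0.044     ] [0.38035632 0.05049477 0.044     ] 0.020134628979217986 -0.04449203070243486 -0.03759485021262571 -0.02435740172321688
(265, 18) -0.11232988934246721 -0.04317341826956792
(376, 18) -0.11236730758809452 0.04329446110098943
(273, 281) 0.10890606574590948 -0.04314033991850855
(366, 284) 0.11183184333133397 0.04295783963555088
wheel -0.08383336334572421 -0.0005924913589008338 [0.4124775  0.11491897 0.03370791]
W [0.4133869 0.1121929 0.       ]
[-0.0, 0.0004, -0.0015, 0.1138, 0.0175, 0.1101]
[-0.0, 0.0004, -0.0015, 0.1138, 0.0115, 0.1251]
```

step_arm --deltas '[[[0,0,0,0.05,0.01,0.03,0],[0,0,0,0.1,0.0125,0.06,0],[0,0,0,0.114,0.0115,0.09,0],[0,0,0,0.114,0.0115,0.115,0],[0,0,0,0.114,0.0115,0.124,0],[0,0,0,0.114,0.0115,0.128,0],[0,0,0,0.114,0.0115,0.13,0],[0,0,0,0.114,0.0115,0.131,0],[0,0,0,0.114,0.0115,0.131,0]]]'

```text
time: 2.95
ee_pos: [0.4223, 0.1143, 0.0794]
eef_rot: [0.676, 0.737, 0.0, 0.0]
ft_force: [-0.5, 0.3, -0.3]
width: 0.0
grip_force: 0.0
```

step_arm --deltas '[[[0,0,0,0,0,0.001,0],[0,0,0,0,0,0.002,0],[0,0,0,0,0,0.002,0]]]'

```text
time: 3.32
ee_pos: [0.422, 0.1143, 0.0769]
eef_rot: [0.676, 0.737, -0.0, -0.0]
ft_force: [0.2, -0.0, -0.4]
width: 0.0006
grip_force: 0.0
```

step_arm --deltas '[[[0,0,0,0,0,0.001,0],[0,0,0,0,0,0.0015,0],[0,0,0,0,0,0.0015,0]]]'

```text
time: 3.7
ee_pos: [0.422, 0.1143, 0.0755]
eef_rot: [0.676, 0.737, -0.0, -0.0]
ft_force: [-0.5, -0.5, 1.2]
width: 0.0001
grip_force: 0.0
```

step_arm --deltas '[[[0,0,0,0,0,0.001,0],[0,0,0,0,0,0.001,0]]]'

```text
time: 3.95
ee_pos: [0.4221, 0.1143, 0.0745]
eef_rot: [0.676, 0.737, -0.0, 0.0]
ft_force: [0.4, -0.9, -1.0]
width: 0.0003
grip_force: 0.0
```

Run:
```python
from h import *
print(r.nose_length)
c=snap('wrist','w2.png')
s=readout.read_state();T=R.from_quat(s['eef_rot'])
tip=s['ee_pos']+T.apply([0,0,.022]);print(tip,proj('w2.png',tip),proj('w2.png',fw(-.083,0,.058)))
a=cv2.imread('pics/w2.png');cv2.imwrite('pics/w2c.png',cv2.resize(a[100:360,180:460],None,fx=2.2,fy=2.2))
snap('scene','s2.png');print(proj('s2.png',tip))
u,v=map(int,proj('s2.png',tip))
b=cv2.imread('pics/s2.png')[v-50:v+50,u-50:u+80]
b=cv2.resize(b,(743,572),interpolation=cv2.INTER_CUBIC)
a=cv2.imread('pics/w2c.png');h=400
o=np.hstack([cv2.resize(a,(int(a.shape[1]*h/a.shape[0]),h)),cv2.resize(b,(int(743*h/572),h))]);o=cv2.resize(o,(800,int(h*800/o.shape[1])));cv2.imwrite('pics/c2.png',o)
```

```text
0.022
[0.42203108 0.11433112 0.05249369] (np.float64(316.6608600533433), np.float64(274.9741690238567)) (np.float64(297.6818685904234), np.float64(282.2724652682987))
(np.float64(313.8456617673848), np.float64(267.30266613931275))
```

View pics/c2.png

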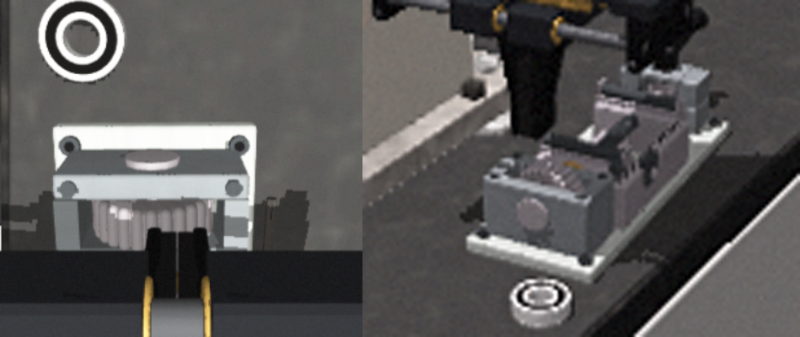

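Run:
```python
from h import *
s=readout.read_state();T=R.from_quat(s['eef_rot'])
u,v=map(int,proj('s2.png',s['ee_pos']+T.apply([0,0,.022])))
for z in(-.01,0,.01,.022):
  for x in(-.0095,.0095):
    p=s['ee_pos']+T.apply([x,0,z]);q=np.array(proj('w2.png',p));q2=np.array(proj('s2.png',p))
    print(z,x,q.round(),'c2',((q-[180,100])*2.2*400/572*.842).round(),'scene c2',((q2-[u-50,v-50])*3.37+[362,0]).round())
for p in[(-83,0,58),(-102,-36,50),(-102,36,50),(-64,-36,50)]:
  w=fw(*np.array(p)/1000);q=np.array(proj('w2.png',w));q2=np.array(proj('s2.png',w));print(p,'c2',((q-[180,100])*2.2*400/572*.842).round(),((q2-[u-50,v-50])*3.37+[362,0]).round())
```

```text
-0.01 -0.0095 [317. 326.] c2 [177. 293.] scene c2 [540. 117.]
-0.01 0.0095 [317. 283.] c2 [177. 238.] scene c2 [525. 129.]
0 -0.0095 [317. 315.] c2 [177. 278.] scene c2 [540. 131.]
0 0.0095 [317. 274.] c2 [177. 225.] scene c2 [525. 144.]
0.01 -0.0095 [317. 305.] c2 [177. 265.] scene c2 [540. 146.]
0.01 0.0095 [317. 265.] c2 [177. 214.] scene c2 [525. 159.]
0.022 -0.0095 [317. 293.] c2 [177. 250.] scene c2 [541. 163.]
0.022 0.0095 [317. 256.] c2 [177. 202.] scene c2 [526. 176.]
(-83, 0, 58) c2 [152. 236.] [547. 164.]
(-102, -36, 50) c2 [ 53. 179.] [585. 202.]
(-102, 36, 50) c2 [252. 179.] [481. 176.]
(-64, -36, 50) c2 [ 59. 274.] [613. 175.]
```

The images show the closed fingertips about 20 mm higher than the stated nose length, almost level with the TCP. I'll keep going down and watch the force.

step_arm --deltas '[[[0,0,0,0,-0.001,0.004,0],[0,0,0,0,-0.001,0.008,0],[0,0,0,0,-0.001,0.01,0],[0,0,0,0,-0.001,0.011,0],[0,0,0,0,-0.001,0.012,0]]]'

```text
time: 4.68
ee_pos: [0.4211, 0.1143, 0.0625]
eef_rot: [0.676, 0.737, 0.0, 0.0]
ft_force: [-0.5, 0.1, 0.7]
width: 0.0001
grip_force: 0.0
```

step_arm --deltas '[[[0,0,0,0,0,0.001,0],[0,0,0,0,0,0.002,0],[0,0,0,0,0,0.002,0]]]'

```text
time: 5.05
ee_pos: [0.421, 0.1142, 0.0605]
eef_rot: [0.676, 0.737, -0.0, -0.0]
ft_force: [-0.2, 0.0, 0.2]
width: 0.0002
grip_force: 0.0
```

step_arm --deltas '[[[0,0,0,0,0,0.001,0],[0,0,0,0,0,0.002,0],[0,0,0,0,0,0.002,0]]]'

```text
time: 5.42
ee_pos: [0.421, 0.1142, 0.0585]
eef_rot: [0.676, 0.737, -0.0, -0.0]
ft_force: [-0.1, 0.1, -0.5]
width: 0.0005
grip_force: 0.0
```

step_arm --deltas '[[[0,0,0,0,0,0.001,0],[0,0,0,0,0,0.002,0],[0,0,0,0,0,0.002,0]]]'

```text
time: 5.8
ee_pos: [0.421, 0.1143, 0.0564]
eef_rot: [0.676, 0.737, -0.0, -0.0]
ft_force: [0.2, 0.8, 0.0]
width: 0.0001
grip_force: 0.0
```

step_arm --deltas '[[[0,0,0,0,0,0.001,0],[0,0,0,0,0,0.002,0],[0,0,0,0,0,0.002,0]]]'

```text
time: 6.18
ee_pos: [0.421, 0.1143, 0.0544]
eef_rot: [0.676, 0.737, -0.0, -0.0]
ft_force: [0.6, 0.1, 0.1]
width: 0.0006
grip_force: 0.0
```

Run:
```python
from h import *
snap('wrist','w3.png');snap('scene','s3.png')
a=cv2.imread('pics/w3.png')[180:330,240:390];b=cv2.imread('pics/s3.png')[220:295,280:355]
o=np.hstack([cv2.resize(a,(400,400),interpolation=2),cv2.resize(b,(400,400),interpolation=2)]);cv2.imwrite('pics/c3.png',o)
s=readout.read_state();T=R.from_quat(s['eef_rot'])
for z in(0,.022):
  for x in(-.0095,.0095):
   for y in(-.009,.009):
    p=s['ee_pos']+T.apply([x,y,z]);q=np.array(proj('w3.png',p));q2=np.array(proj('s3.png',p))
    print(z,x,y,((q-[240,180])*400/150).round(),((q2-[280,220])*400/75+[400,0]).round())
w=fw(-.083,0,.058);print(((np.array(proj('w3.png',w))-[240,180])*400/150).round(),((np.array(proj('s3.png',w))-[280,220])*400/75+[400,0]).round())
```

```text
0 -0.0095 -0.009 [149. 360.] [614. 243.]
0 -0.0095 0.009 [260. 360.] [574. 233.]
0 0.0095 -0.009 [148. 251.] [591. 264.]
0 0.0095 0.009 [262. 251.] [550. 254.]
0.022 -0.0095 -0.009 [155. 303.] [615. 292.]
0.022 -0.0095 0.009 [255. 303.] [575. 282.]
0.022 0.0095 -0.009 [154. 203.] [592. 313.]
0.022 0.0095 0.009 [256. 203.] [552. 303.]
[155. 324.] [602. 243.]
```

View pics/c3.png

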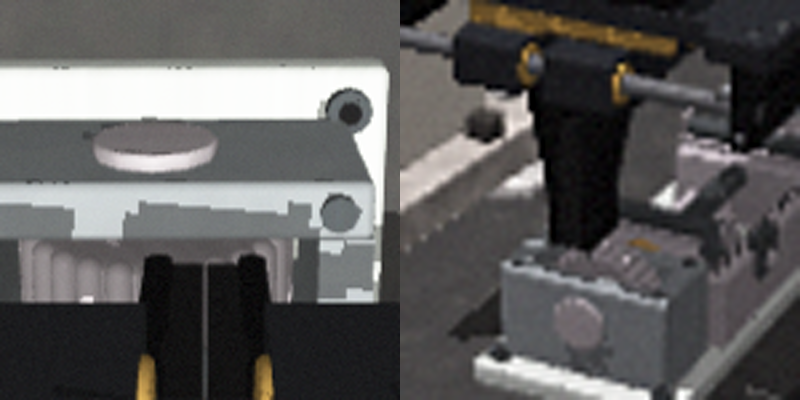

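The wrist view shows the fingertip end at row ~255. The scene view shows it at (580,245), just above the wheel and on its far side. I'll move it closer over the crest and continue down.

step_arm --deltas '[[[0,0,0,0,-0.003,0,0],[0,0,0,0,-0.003,0.001,0],[0,0,0,0,-0.003,0.002,0],[0,0,0,0,-0.003,0.002,0]]]'

```text
time: 6.78
ee_pos: [0.4182, 0.114, 0.0526]
eef_rot: [0.676, 0.737, -0.0, 0.0]
ft_force: [-1.0, -0.5, 3.4]
width: 0.0002
grip_force: 1.4
```

step_arm --deltas '[[[0,0,0,0,0,0.001,0],[0,0,0,0,0,0.001,0]]]'

```text
time: 7.02
ee_pos: [0.4191, 0.1141, 0.0523]
eef_rot: [0.676, 0.737, 0.001, 0.001]
ft_force: [0.3, -0.8, 9.6]
width: 0.0003
grip_force: 4.4
```

step_arm --deltas '[[[0,0,0,0,-0.003,0,0],[0,0,0,0,-0.006,0,0],[0,0,0,0,-0.009,0,0],[0,0,0,0,-0.012,0,0],[0,0,0,0,-0.012,0,0]]]'

```text
time: 7.65
ee_pos: [0.4072, 0.1131, 0.0523]
eef_rot: [0.676, 0.737, 0.001, 0.001]
ft_force: [-0.9, -1.1, 9.4]
width: 0.0005
grip_force: 4.3
```

Run:
```python
from h import *
print(readout.read_state()['ee_pos'])
snap('top','t4.png');a=cv2.imread('pics/top0.png');b=cv2.imread('pics/t4.png')
print(a[225:262,297:305].mean(2).mean(1).shape)
# roller dark stripe profile along image x, rows 232..252
def prof(i):return cv2.GaussianBlur(i,(1,1),0)[232:254,292:312].mean(2)
for i in(a,b):print(prof(i)[4::5].round().astype(int))
```

```text
[0.40716249 0.11310485 0.05231067]
(37,)
[[133 218 233 201 193 194 200 119  72  93  66  61 180 198 194 194  85 112
  186 180]
 [138 112 135 134 198 197 197 179  69  91  75  53 166 198 199 195  95 123
  124 117]
 [ 97 134 146 116 206 198 200 201 123  78  86  61  78 115 200 196 211 111
  101 117]
 [137 137 125 127 154 200 201 201 183  72  88  70  52 165 200 199 199  95
  103 169]]
[[141 138 136 130 126 121 116 109  97 116 157 112  78 168 196 192 200 116
  114 179]
 [149 147 144 140 138 134 130 125 120 115 109 102  93  74  79 103 206  92
  122 116]
 [155 153 151 149 146 143 139 137 132 129 125 119 114 109 100  92  73 108
  101 117]
 [159 157 156 154 152 150 148 144 141 139 136 132 128 125 120 113 108  99
   91  73]]
```

step_arm --deltas '[[[0,0,0,0,-0.004,0,0],[0,0,0,0,-0.004,-0.006,0],[0,0,0,0,0.016,-0.006,0],[0,0,0,0,0.016,-0.002,0],[0,0,0,0,0.016,0,0],[0,0,0,0,0.012,0,0],[0,0,0,0,0.008,0,0],[0,0,0,0,0.004,0,0],[0,0,0,0,0,0,0],[0,0,0,0,-0.004,0,0],[0,0,0,0,-0.004,-0.006,0],[0,0,0,0,0.016,-0.006,0],[0,0,0,0,0.016,-0.002,0],[0,0,0,0,0.016,0,0],[0,0,0,0,0.012,0,0],[0,0,0,0,0.008,0,0],[0,0,0,0,0.004,0,0],[0,0,0,0,0,0,0],[0,0,0,0,-0.004,0,0],[0,0,0,0,-0.004,-0.006,0]]]'

```text
time: 10.2
ee_pos: [0.4008, 0.1124, 0.0572]
eef_rot: [0.676, 0.737, -0.001, -0.0]
ft_force: [0.1, -0.9, -0.2]
width: 0.0001
grip_force: 0.0
```

step_arm --deltas '[[[0,0,0,0,0,-0.05,0],[0,0,0,-0.05,0,-0.1,0],[0,0,0,-0.08,0.01,-0.13,0],[0,0,0,-0.08,0.01,-0.13,0],[0,0,0,-0.08,0.01,-0.13,0]]]'

```text
time: 10.82
ee_pos: [0.4182, 0.0344, 0.1868]
eef_rot: [0.676, 0.737, -0.0, -0.0]
ft_force: [-0.5, -0.2, 0.5]
width: 0.0002
grip_force: 0.0
```

Run:
```python
from h import *
snap('wrist','w5.png');print(readout.read_state()['ee_pos'])
a=cv2.imread('pics/w5.png')
print(proj('w5.png',fw(-.0445,-.0376,.044)),proj('w5.png',fw(-.02436,-.0376,.044)))
u,v=map(int,proj('w5.png',fw(-.03,-.0376,.044)));np.save('pics/uv.npy',[u-35,v-40]);print(u-35,v-40)
cv2.imwrite('pics/w5c.png',cv2.resize(a[v-40:v+35,u-35:u+40],None,fx=8,fy=8,interpolation=2))
```

```text
[0.41797302 0.03474366 0.18655625]
(np.float64(267.34660838298817), np.float64(159.98592077937982)) (np.float64(268.19964391062524), np.float64(187.64526319306157))
232 140
```

View pics/w5c.png

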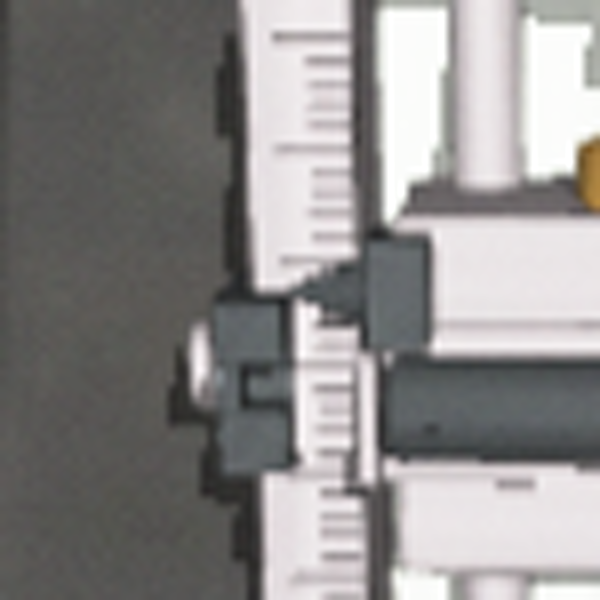

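The pointer tip is at (288,292) and the notch centre at (290,385). At 10.9 px/mm that leaves 8.5 mm, or two more 20 mm strokes, with no slip so far.

step_arm --deltas '[[[0,0,0,0.04,0.01,0.03,0],[0,0,0,0.08,0.01,0.08,0],[0,0,0,0.08,0.01,0.12,0],[0,0,0,0.08,0.01,0.13,0],[0,0,0,0.08,0.01,0.134,0],[0,0,0,0.08,0.01,0.136,0],[0,0,0,0.08,0.006,0.136,0],[0,0,0,0.08,0.002,0.136,0],[0,0,0,0.08,-0.002,0.136,0],[0,0,0,0.08,-0.006,0.136,0],[0,0,0,0.08,-0.01,0.136,0],[0,0,0,0.08,-0.01,0.13,0],[0,0,0,0.08,0.01,0.13,0],[0,0,0,0.08,0.01,0.134,0],[0,0,0,0.08,0.01,0.136,0],[0,0,0,0.08,0.006,0.136,0],[0,0,0,0.08,0.002,0.136,0],[0,0,0,0.08,-0.002,0.136,0],[0,0,0,0.08,-0.006,0.136,0],[0,0,0,0.08,-0.01,0.136,0]]]'

```text
time: 13.38
ee_pos: [0.4025, 0.1128, 0.0522]
eef_rot: [0.676, 0.737, 0.001, 0.001]
ft_force: [0.8, -0.7, 7.4]
width: 0.0008
grip_force: 3.0
```

step_arm --deltas '[[[0,0,0,0,0,0,0],[0,0,0,0,0,-0.03,0],[0,0,0,-0.05,0.005,-0.08,0],[0,0,0,-0.09,0.01,-0.136,0],[0,0,0,-0.09,0.01,-0.136,0],[0,0,0,-0.09,0.01,-0.136,0]]]'

```text
time: 14.12
ee_pos: [0.4195, 0.0237, 0.1873]
eef_rot: [0.676, 0.736, -0.0, 0.0]
ft_force: [-0.3, 0.7, -0.1]
width: 0.0
grip_force: 0.0
```

Run:
```python
from h import *
snap('wrist','w6.png');print(readout.read_state()['ee_pos'])
a=cv2.imread('pics/w6.png')
u,v=map(int,proj('w6.png',fw(-.03,-.0376,.044)));print(u-35,v-40)
x=cv2.resize(a[v-40:v+35,u-35:u+40],(500,500),interpolation=2)
# lever end, seen by the top camera
snap('top','t6.png');b=cv2.imread('pics/t6.png')[220:270,345:395]
y=cv2.resize(b,(300,300),interpolation=2);o=np.zeros((500,800,3),np.uint8);o[:,:500]=x;o[:300,500:]=y
cv2.imwrite('pics/c6.png',o)
```

```text
[0.4189722  0.02447639 0.18645752]
231 125
```

View pics/c6.png

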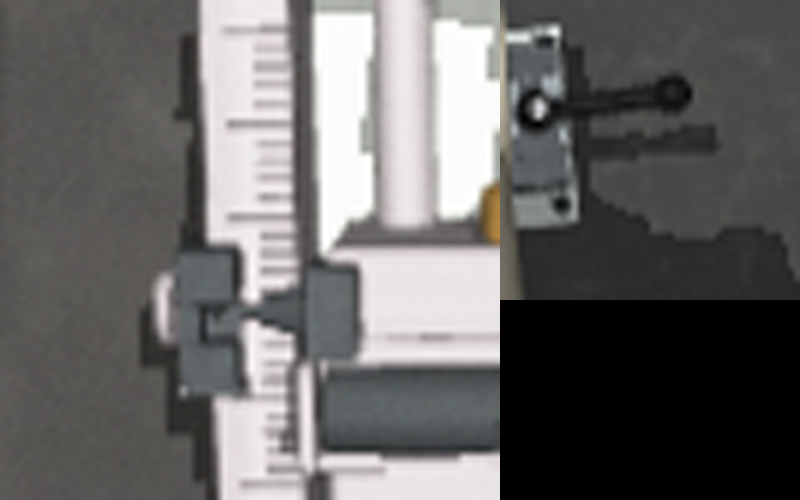

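The tip is about 1 mm short of the notch centre: pointer at row 312, notch at row 321, 9.1 px/mm. A short 5 mm stroke should centre it.

step_arm --deltas '[[[0,0,0,0.05,0.002,0.04,0],[0,0,0,0.09,0.002,0.09,0],[0,0,0,0.09,0.002,0.125,0],[0,0,0,0.09,0.002,0.132,0],[0,0,0,0.09,0.002,0.135,0],[0,0,0,0.09,0.002,0.136,0],[0,0,0,0.09,0.002,0.136,0],[0,0,0,0.09,0,0.136,0],[0,0,0,0.09,-0.002,0.136,0],[0,0,0,0.09,-0.003,0.136,0],[0,0,0,0.09,-0.003,0.136,0],[0,0,0,0.09,-0.003,0.11,0],[0,0,0,0.05,0.005,0.06,0],[0,0,0,0,0,0,0],[0,0,0,0,0,0,0],[0,0,0,0,0,0,0]]]'

```text
time: 16.23
ee_pos: [0.4202, 0.0224, 0.1883]
eef_rot: [0.677, 0.736, -0.0, 0.001]
ft_force: [0.2, -1.2, -0.4]
width: 0.0003
grip_force: 0.0
```

Run:
```python
from h import *
snap('wrist','w7.png');print(readout.read_state()['ee_pos'])
a=cv2.imread('pics/w6.png').astype(np.float32).mean(2);b=cv2.imread('pics/w7.png').astype(np.float32).mean(2)
# pure shift between w6,w7: whole-marker patch and pointer-block/roller patch
def sh(x0,x1,y0,y1):
    t=a[y0:y1,x0:x1];s=b[y0-15:y1+15,x0-6:x1+6]
    k=4;m=cv2.matchTemplate(cv2.resize(s,None,fx=k,fy=k,interpolation=2),cv2.resize(t,None,fx=k,fy=k,interpolation=2),cv2.TM_CCOEFF_NORMED)
    _,q,_,l=cv2.minMaxLoc(m);return l[0]/k-6,l[1]/k-15,q
print('marker',sh(253,268,160,188),'pointer',sh(277,315,158,205))
# lever: knob (top view t6) and axis
t=lambda u,v,z:atz('t6.png',345+u/6-.4,220+v/6-.4,z)
A=fw(.094,0,.06);K=t(174,94,.067);print('axis',A,t(38,107,.058),'knob',K,(K-C0)@FX,(K-C0)@FY)
```

```text
[0.41965493 0.02343686 0.18735454]
marker (-1.0, -2.25, 0.9782195091247559) pointer (-1.0, -1.5, 0.9839276671409607)
axis [ 0.4285558 -0.0641522  0.06     ] [ 0.43046469 -0.06468827  0.058     ] knob [ 0.43421606 -0.12225983  0.067     ] 0.1523737805544903 0.0006594898174175523
```

Run:
```python
from h import *
for z in(.03,.1,.2,.3):print(z,'w1 body corner',atz('w1.png',467,190,z)[:2],atz('w1.png',640,278,z)[:2],'plate',atz('w1.png',430,250,z)[:2],'top body',atz('top0.png',316,200,z)[:2],atz('top0.png',230,200,z)[:2],'plate',atz('top0.png',337,208,z)[:2],'handle',atz('top0.png',318,150,z)[:2])
A=fw(.094,0,0)
s=readout.read_state();print(s['joint_positions'].round(2))
for th,rot in((0,0),(.4,.2),(.8,.4),(1.09,.6)):
    d=.0185 if th==0 else .019
    p=A+.058*(np.cos(th)*FX+np.sin(th)*FY)+d*(np.sin(rot)*FX-np.cos(rot)*FY)+[0,0,.055];print(th,p.round(4))
```

```text
0.03 w1 body corner [0.54234454 0.02034843] [ 0.70700864 -0.04348618] plate [ 0.52045453 -0.03379395] top body [0.53608257 0.02497483] [0.53830376 0.25406807] plate [ 0.51383971 -0.03062491] handle [0.67407087 0.01859644]
0.1 w1 body corner [0.51641799 0.03174971] [ 0.64792694 -0.0192318 ] plate [ 0.49893553 -0.0114911 ] top body [0.5204949  0.02400289] [0.52259772 0.24088758] plate [ 0.49943738 -0.02863389] handle [0.65112969 0.01796441]
0.2 w1 body corner [0.47938005 0.04803725] [0.56352453 0.01541732] plate [0.4681941  0.02037012] top body [0.49822679 0.02261441] [0.50016051 0.22205832] plate [ 0.47886261 -0.02578959] handle [0.61835659 0.01706151]
0.3 w1 body corner [0.44234211 0.06432478] [0.47912211 0.05006644] plate [0.43745267 0.05223133] top body [0.47595869 0.02122592] [0.47772331 0.20322906] plate [ 0.45828785 -0.02294529] handle [0.58558349 0.01615861]
[ 0.93 -0.1  -1.02  1.96 -0.09  1.23  0.03]
0 [ 0.4151 -0.1235  0.055 ]
0.4 [ 0.4374 -0.1208  0.055 ]
0.8 [ 0.4567 -0.1097  0.055 ]
1.09 [ 0.4674 -0.0985  0.055 ]
```

Run:
```python
from h import *
A=fw(.094,0,0);s=readout.read_state()
row(fw(.152,-.045,.12),94.9,s);row(fw(.152,-.035,.052),94.9,s);row(fw(.152,-.022,.052),94.9,s)
for i in range(0,11):
    th=1.12*i/10;rot=.6*i/10;d=.0185-.0015*i/10
    row(A+.058*(np.cos(th)*FX+np.sin(th)*FY)+d*(np.sin(rot)*FX-np.cos(rot)*FY)+[0,0,.052],94.9+np.degrees(rot),s)
```

```text
[0.0002, 0.0012, -0.0008, -0.146, -0.0435, 0.0675]
[0.0002, 0.0012, -0.0008, -0.1459, -0.0335, 0.1355]
[0.0002, 0.0012, -0.0008, -0.1459, -0.0205, 0.1355]
[0.0002, 0.0012, -0.0008, -0.1459, -0.017, 0.1355]
[0.0002, 0.0012, -0.0608, -0.1466, -0.0103, 0.1355]
[0.0002, 0.0012, -0.1208, -0.1466, -0.0037, 0.1355]
[0.0001, 0.0012, -0.1808, -0.1458, 0.0029, 0.1355]
[0.0001, 0.0013, -0.2408, -0.1444, 0.0092, 0.1355]
[0.0001, 0.0013, -0.3008, -0.1422, 0.0153, 0.1355]
[0.0, 0.0013, -0.3608, -0.1394, 0.0211, 0.1355]
[-0.0, 0.0013, -0.4208, -0.136, 0.0265, 0.1355]
[-0.0001, 0.0013, -0.4808, -0.1321, 0.0314, 0.1355]
[-0.0001, 0.0013, -0.5408, -0.1276, 0.0358, 0.1355]
[-0.0001, 0.0013, -0.6008, -0.1227, 0.0396, 0.1355]
```

Approach first, then push the first part of the arc.

step_arm --deltas '[[[0,0,0,-0.05,-0.02,0,0],[0,0,0,-0.1,-0.043,0.03,0],[0,0,0,-0.146,-0.043,0.068,0],[0,0,0,-0.146,-0.04,0.115,0],[0,0,0,-0.146,-0.034,0.135,0],[0,0,0,-0.146,-0.02,0.135,0],[0,0,0,-0.146,-0.017,0.135,0],[0,0,-0.06,-0.147,-0.01,0.135,0],[0,0,-0.12,-0.147,-0.004,0.135,0],[0,0,-0.12,-0.147,-0.004,0.135,0]]]'

```text
time: 17.52
ee_pos: [0.4292, -0.1228, 0.0533]
eef_rot: [0.631, 0.776, 0.0, 0.001]
ft_force: [0.3, 0.5, 0.3]
width: 0.0006
grip_force: 0.0
```

Run:
```python
from h import *
s=readout.read_state();A=fw(.094,0,0)
for i in(4,6,8,9,10):
    th=1.14*i/10;rot=.6*i/10;d=.0185-.002*i/10
    row(A+.058*(np.cos(th)*FX+np.sin(th)*FY)+d*(np.sin(rot)*FX-np.cos(rot)*FY)+[0,0,.052],94.9+np.degrees(rot),s)
snap('wrist','w8.png');snap('top','t8.png')
a=cv2.imread('pics/w8.png')[150:400,170:470];b=cv2.imread('pics/t8.png')[210:270,335:395]
o=np.hstack([cv2.resize(a,(480,400)),cv2.resize(b,(320,400),interpolation=2)]);cv2.imwrite('pics/c8.png',o)
```

```text
[0.0009, 0.0007, -0.1192, 0.0007, 0.0129, 0.0013]
[0.0009, 0.0008, -0.2392, 0.0044, 0.0256, 0.0013]
[0.0008, 0.0008, -0.3592, 0.0108, 0.0369, 0.0013]
[0.0008, 0.0008, -0.4192, 0.0149, 0.0418, 0.0013]
[0.0008, 0.0009, -0.4792, 0.0195, 0.0462, 0.0013]
```

step_arm --deltas '[[[0,0,-0.06,0,0.0065,0.002,0],[0,0,-0.12,0.001,0.013,0.002,0],[0,0,-0.18,0.0025,0.019,0.002,0],[0,0,-0.24,0.0045,0.0255,0.002,0],[0,0,-0.3,0.0075,0.031,0.002,0],[0,0,-0.36,0.011,0.037,0.002,0]]]'

```text
time: 18.38
ee_pos: [0.4626, -0.1055, 0.0509]
eef_rot: [0.482, 0.876, -0.001, 0.001]
ft_force: [-1.2, -3.0, 0.1]
width: 0.0004
grip_force: 1.3
```

Run:
```python
from h import *
s=readout.read_state();A=fw(.094,0,0)
for i,rot in((9,.54),(10,.6),(10.5,.65),(11,.7)):
    th=1.12*i/10;d=.0165
    row(A+.058*(np.cos(th)*FX+np.sin(th)*FY)+d*(np.sin(rot)*FX-np.cos(rot)*FY)+[0,0,.051],94.9+np.degrees(rot),s)
```

```text
[-0.0005, 0.0015, -0.0596, 0.0021, 0.0062, -0.0001]
[-0.0006, 0.0015, -0.1196, 0.0046, 0.0117, -0.0001]
[-0.0006, 0.0014, -0.1696, 0.0058, 0.0144, -0.0001]
[-0.0006, 0.0014, -0.2196, 0.0072, 0.017, -0.0001]
```

step_arm --deltas '[[[0,0,-0.06,0.002,0.006,0,0],[0,0,-0.12,0.0045,0.012,0,0],[0,0,-0.17,0.006,0.0145,0,0],[0,0,-0.17,0.006,0.0145,0,0]]]'

```text
time: 18.88
ee_pos: [0.4697, -0.0979, 0.0507]
eef_rot: [0.408, 0.913, -0.004, 0.0]
ft_force: [-7.4, -19.5, 4.9]
width: 0.0006
grip_force: 10.9
```

Run:
```python
from h import *
print(readout.read_state()['ft_force'])
snap('scene','s9.png');A=fw(.094,0,.067)
# where would the ball appear in scene for various joint angles, darkness there
g=cv2.imread('pics/s9.png').mean(2)
for th in np.arange(.0,1.3,.1):
    K=A+.058*(np.cos(th-.175)*FX+np.sin(th-.175)*FY);u,v=proj('s9.png',K);print(round(th,1),round(u),round(v),g[int(v)-1:int(v)+2,int(u)-1:int(u)+2].mean().round())
```

```text
[ -7.38013201 -19.51575695   4.94308481]
0.0 366 223 73.0
0.1 364 223 73.0
0.2 362 222 73.0
0.3 360 222 61.0
0.4 357 222 66.0
0.5 355 222 103.0
0.6 353 222 117.0
0.7 350 222 98.0
0.8 348 222 20.0
0.9 346 222 18.0
1.0 344 222 12.0
1.1 342 223 9.0
1.2 340 223 20.0
```

The reaction is about 21 N along the lever tangent at roughly 62°, which fits the lever being at its stop. I'll back off and check.

step_arm --deltas '[[[0,0,0,0,-0.01,0,0],[0,0,0,0,-0.025,0,0],[0,0,0,0,-0.03,-0.05,0],[0,0,0,-0.03,-0.05,-0.1,0],[0,0,0.2,-0.06,-0.07,-0.14,0],[0,0,0.35,-0.06,-0.07,-0.14,0],[0,0,0.53,-0.06,-0.07,-0.14,0],[0,0,0.6,-0.06,-0.07,-0.14,0]]]'

```text
time: 19.92
ee_pos: [0.4599, -0.183, 0.1909]
eef_rot: [0.659, 0.752, 0.0, 0.0]
ft_force: [0.2, 0.0, 0.1]
width: 0.0004
grip_force: 0.0
```

Run:
```python
from h import *
s=readout.read_state();print(s['ee_pos'],s['ft_force'])
snap('wrist','w10.png');snap('top','t10.png')
P=proj('w10.png',fw(-.025,-.0376,.044));A=proj('w10.png',fw(.094,0,.06));print(P,A,proj('w10.png',fw(.121,.051,.067)),proj('w10.png',fw(.152,0,.067)))
a=cv2.imread('pics/w10.png');b=cv2.imread('pics/t10.png')[205:275,250:400]
u,v=map(int,P);c=a[max(v-35,0):v+35,u-35:u+35];print(u-35,v-35,c.shape)
o=np.zeros((600,800,3),np.uint8);o[:300,:400]=cv2.resize(a,(400,300));o[:300,400:700]=cv2.resize(c,(300,300),interpolation=2);o[300:,:640]=cv2.resize(b,(640,300),interpolation=2)
cv2.imwrite('pics/c10.png',o)
```

```text
[ 0.45986251 -0.18301174  0.19091447] [0.21800409 0.0225684  0.07865163]
(np.float64(236.74159630018886), np.float64(-184.74319383075223)) (np.float64(292.45439973314706), np.float64(32.13290499417275)) (np.float64(370.04206616573424), np.float64(80.19407373389743)) (np.float64(289.2156573227151), np.float64(126.03927278351368))
201 -219 (331, 70, 3)
```

View pics/c10.png

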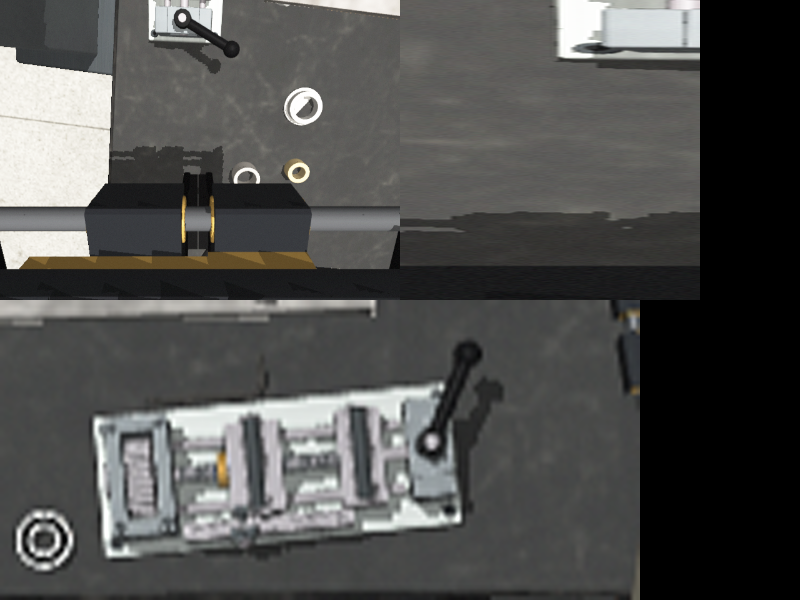

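The ball is at wrist pixel (373,77) against (370,80) predicted at the stop, so the lever is fully closed, and the loose parts are untouched. I'll check numerically that the pointer did not shift during locking.

step_arm --deltas '[[[0,0,-0.04,0.05,-0.01,0,0],[0,0,-0.04,0.1,-0.02,0,0],[0,0,-0.04,0.15,-0.024,0.002,0],[0,0,-0.04,0.2,-0.024,0.003,0],[0,0,-0.04,0.206,-0.024,0.003,0],[0,0,-0.04,0.206,-0.024,0.003,0]]]'

```text
time: 20.78
ee_pos: [0.4082, 0.0174, 0.1877]
eef_rot: [0.642, 0.767, -0.0, 0.0]
ft_force: [-0.2, -0.7, -0.1]
width: 0.001
grip_force: 0.0
```

Run:
```python
from h import *
snap('wrist','w11.png');s=readout.read_state();print(s['ee_pos'],s['eef_rot'],s['ft_force'])
a=cv2.imread('pics/w6.png').astype(np.float32).mean(2);b=cv2.imread('pics/w11.png').astype(np.float32).mean(2)
def sh(x0,x1,y0,y1):
    t=a[y0:y1,x0:x1];s=b[y0-25:y1+25,x0-15:x1+15]
    k=4;m=cv2.matchTemplate(cv2.resize(s,None,fx=k,fy=k,interpolation=2),cv2.resize(t,None,fx=k,fy=k,interpolation=2),cv2.TM_CCOEFF_NORMED)
    _,q,_,l=cv2.minMaxLoc(m);return l[0]/k-15,l[1]/k-25,q
print('marker',sh(253,268,160,188),'pointer',sh(277,315,158,205))
```

```text
[0.40825572 0.0167654  0.18760737] [ 6.42185150e-01  7.66549523e-01 -8.93543286e-05  2.31362421e-04] [ 0.16938571 -0.36086763 -0.4968603 ]
marker (15.0, 18.0, 0.31592869758605957) pointer (15.0, -6.75, 0.7048242688179016)
```

Run:
```python
from h import *
row([.4193,.0240,.1870],94.7)
```

```text
[0.0002, 0.0005, 0.0941, 0.0052, 0.0121, 0.0006]
```

step_arm --deltas '[[[0,0,0.094,0.005,0.012,0.001,0],[0,0,0.094,0.005,0.012,0.001,0],[0,0,0.094,0.005,0.012,0.001,0],[0,0,0.094,0.005,0.012,0.001,0]]]'

```text
time: 21.32
ee_pos: [0.4189, 0.0241, 0.1865]
eef_rot: [0.677, 0.736, -0.0, -0.0]
ft_force: [1.2, 0.1, 1.0]
width: 0.0009
grip_force: 0.0
```

Run:
```python
from h import *
snap('wrist','w12.png');s=readout.read_state();print(s['ee_pos'],s['eef_rot'])
b=cv2.imread('pics/w12.png').astype(np.float32).mean(2)
for f in('w6','w7'):
  a=cv2.imread(f'pics/{f}.png').astype(np.float32).mean(2);dx,dy=(0,0) if f=='w6' else(-1,-2)
  def sh(x0,x1,y0,y1):
    x0+=dx;x1+=dx;y0+=dy;y1+=dy
    t=a[y0:y1,x0:x1];s=b[y0-15:y1+15,x0-10:x1+10]
    k=4;m=cv2.matchTemplate(cv2.resize(s,None,fx=k,fy=k,interpolation=2),cv2.resize(t,None,fx=k,fy=k,interpolation=2),cv2.TM_CCOEFF_NORMED)
    _,q,_,l=cv2.minMaxLoc(m);return l[0]/k-10,l[1]/k-15,q
  print(f,'marker',sh(253,268,160,188),'pointer',sh(277,315,158,205))
```

```text
[0.41891759 0.02420916 0.18651982] [ 6.77391710e-01  7.35622496e-01 -1.11575400e-04  4.47136221e-05]
w6 marker (0.75, 1.0, 0.9627822041511536) pointer (1.0, 1.75, 0.9819589853286743)
w7 marker (1.75, 3.0, 0.9681576490402222) pointer (2.0, 3.25, 0.9922683835029602)
```

The pointer stayed where it was, about 0.4 mm from the notch centre. Handing in.

```bash
python3 -c "
from bench import r
print(r.close_job())"
```

```text
the job is handed in; nothing more can be done
None
```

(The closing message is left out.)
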